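# Close the leak tester and draw its piston

### The job

Leak-test the watch head that lies in the well of the tester: put the round lid on the chamber so that it lies flat and fully home inside the raised rim, and let go of it. Then take the black knob of the leaning pump and draw the piston rod straight out along its bore, without forcing it sideways or pulling it out of the barrel, until it is 40 mm out and the turned groove stands at the mouth. Finish there, still gripping the knob and holding the rod at rest at the groove; leave the screwdriver, oil bottle and oil cup that lie round the tester where they are.

Things in the scene. Friction and masses are not known exactly. Their poses are not given: they have to be found in the camera images.
- tester: Fixed leak tester: grey plate 130 (x) x 250 (y) x 12 mm thick on the bench, origin at the centre of its underside, z up. On its -y half a round aluminium chamber 92 mm across, on its +y half the leaning pump barrel. A steel prop stands in front of the barrel, to 78 mm height, and a brass pipe lies on the plate. Its place and yaw change.
- seat (a point): Centre of the chamber's flat seat, at [0, -80, 30] mm in the tester's frame. Round the seat stands a raised rim, 82 mm inside, 92 mm outside diameter, its top 4 mm above the seat. In the middle the seat has a well of 60 mm diameter, 14 mm deep, in which the watch head lies (fixed; not to be touched).
- barrel: Fixed aluminium pump barrel, part of the tester: origin at the centre of its mouth, [-0.0051, 0.08, 0.1021] m in the tester's frame. Its z axis runs up and out along the bore, leaning 25 degrees from the vertical to the tester's -x side (towards the robot); its y axis is parallel to the tester's y. Tube 26 mm outside, bore 16 mm, 95 mm long; a steel collar 32 mm across at the mouth.
- rod: Loose piston rod (0.12 kg), slides back down if let go: 14 mm diameter, 85 mm long below the knob, 1 mm play all round in the bore. Black round knob on top: 22 mm diameter, 28 mm long. Origin: centre of the knob's underside, resting on the mouth at the start; z runs up the rod. A 3 mm turned groove, 40 mm below the origin, shows at the mouth when the rod is 40 mm out.
- lid: Loose round aluminium lid (about 0.15 kg), 76 mm diameter, 8 mm thick, lying flat on the bench; in the middle a black round knob of 20 mm diameter, 28 mm tall (top at 36 mm). Origin at the centre of its underside, z up. Seated, its origin coincides with the seat.
- driver: Small jeweller's screwdriver with a yellow end, 94 mm long, lying on the bench in front of the tester; leave alone. Origin at the centre of its underside.
- bottle: Small standing oil bottle, 22 mm diameter, 46 mm tall, between the lid and the tester; leave alone. Origin at the centre of its underside.
- cup: Small oil cup with a yellow lid, 27 mm diameter, 23 mm tall, near the front edge; leave alone. Origin at the centre of its underside.

How it is judged:
On the way, in this order (a step that is already met when the one before it is completed fails the run):
1. the lid lies fully home on the seat and is let go, the rod still in (horizontal distance between lid and seat below 0.0055 m and z of lid in the frame of tester between 0.028 and 0.032 m and angle between lid's own z axis and vertical below 0.05 rad and contact force between the fingers and lid below 0.1 N and z of rod in the frame of barrel below 0.006 m), for 0.2 s.
2. the rod is gripped and drawn to the groove (z of rod in the frame of barrel between 0.033 and 0.047 m and angle between the z axis of rod and the z axis of barrel, either way round below 0.08 rad and contact force between the fingers and rod above 2 N and linear speed of rod below 0.01 m/s and x of rod in the frame of barrel between -0.005 and 0.005 m and y of rod in the frame of barrel between -0.005 and 0.005 m), for 0.2 s.
At the end, for the whole second after the job is handed in: the lid is on the seat within 5.5 mm of its centre, within 2 mm of its height and level within 3 degrees, untouched; the rod is still in the bore, drawn out 40 mm (33 to 47 mm), gripped by the fingers and at rest (all of step 2 and horizontal distance between lid and seat below 0.0055 m and z of lid in the frame of tester between 0.028 and 0.032 m and angle between lid's own z axis and vertical below 0.05 rad and contact force between the fingers and lid below 0.1 N); the arm keeps its last pose, push and grip.
It fails at once if the rod was drawn more than 60 mm out of the barrel (z of rod in the frame of barrel above 0.06 m).
It fails at once if the rod was forced against the tester with more than 30 N (contact force between rod and tester above 30 N).
It fails at once if a bystander was pushed aside by more than 20 mm (distance of any of driver, bottle, cup from where it was at the start of the episode above 0.02 m).
It also fails if it takes over 48 s, if anything falls off the work surface, if the arm or the gripper's body presses on something with over 40 N, if the wrist force passes 120 N, or if a joint passes its speed limit or range.

### The arm

A 6-joint arm with a two-finger parallel gripper is mounted at the origin on a cart in front of the work surface, level with it; the furniture and walls round the work are solid. World frame = base frame: x ahead of the robot, y to its left, z up, the work surface at z = 0. Lengths are in m, angles in rad, forces in N, time in s.
With the tool pointing down it reaches from about 0.3 to 0.875 m from the base axis. Payload 6.4 kg.
Tool frame: the origin (TCP) lies on the mounting face of the last link; the fingertips stand 173 mm ahead of it and the grasp point (between the pads) lies 155 mm ahead of it (ctrl.tip_reach is the distance from the TCP to the fingertips, in m); z points along the fingers, y is the line along which they close (so a half turn about z gives the same grasp; the last joint's range is limited). The gripper opens to 85 mm and grips with 20 to 120 N. Pads are 22 mm wide; open, the fingers measure 114 mm over their backs; the gripper's body (76 mm by 85 mm) begins 54 mm behind the grasp point. The pads swing forward as they close: fully open they stand 13 mm farther back than shut.
Start: joints at [-1.537, 0.181, 1.607, -0, 1.354, -0.206], TCP at [0.137, -0.559, 0.405] pointing down, gripper open.
Joint ranges: [-2.99, 2.99], [-0.89, 2.07], [0.3, 2.58], [-1.14, 4.28], [0, 2.63], [-3.12, 3.12]. Speed limits (rad/s): [2.57, 2.57, 3.01, 3.14, 3.14, 3.14].

### API

Orientations are given as a unit quaternion [w, x, y, z].
In Python, from bench import ctrl gives the robot as it stands.
- The arm moves only by the shell command python3 -m pendant 'ROWS'. ROWS is JSON, a list that holds one entry, the list of rows, each a list of 7 numbers: the opening, from 0 (shut) to 1 (fully open), then the shift along the tool's x, y, z in mm, then the turn, a rotation vector about the tool's x, y, z in rad. A call has 1 to 5 rows; each row is the pose to reach, as a shift and turn from the pose commanded when the call began, along the tool's axes at that moment; what a row does not reach only later rows make up. A row lasts 1/12 s, in which the tool goes at most 41.7 mm and 7.16 degrees, less where a joint would pass 70% of its speed; a pose out of reach is approached as far as the arm can. A call with a gripper value outside its range is refused whole. The fingers move at their own pace and stop on an object; the grip force is fixed at half the most. Time passes only in rows, so rows that repeat a pose let the fingers close. It gives the time, the measured TCP pose, the force, the opening and the grip force at its end, in the units of the state.
- ctrl.get_obs(): the state, without advancing time (a new reading comes with each control period).
- ctrl.camera(name): name is "scene" or "top"; returns the picture (480x640x3 uint8, red, green, blue); there is no depth.
- ctrl.camera_params(name): a dict with "mtx" (3x3 intrinsics, pixels), "distortion" ([k1, k2, p1, p2, k3] as OpenCV has them; the pictures are not rectified), "world_from_camera" (4x4, takes a point from camera to world coordinates). Camera axes: x right, y down, z forward; pixel columns grow to the right and rows downward; lengths in m; the calibration is good to about 2 mm. A picture is of the moment at which its call begins. camera_params takes no time and is no camera call.
- ctrl.hand_in(): hands the job in; it is judged then, once.
Trained networks look in the newest picture that a camera, given by its name, has taken for a name from the list of things; names that differ only in an ending like _2 or _b are one class to them, and where a whole thing is asked for, a point or a joint stands for the part that bears it (a point fixed in the world has none). Each returns a list of dicts, best first, with "confidence" (0 to 1); they miss things now and then, are a little off and sometimes report something else, mostly with a low value. They report only what shows in the picture. A call takes as long as a camera call.
- ctrl.boxes_of(camera, name): "point" ([column, row] as shares, 0 to 1, of the picture: columns of its width, rows of its height, amid what is visible of it).
The state is a dict: "time_s": time; "q": joint angles; "dq": joint speeds; "joint_efforts": joint torques, N m; "eef_pos": TCP position; "eef_rot": TCP orientation; "wrist_force": force on the tool from outside, world axes, zero at the start; "torque": the same for the moment, N m; "opening": opening from 0.0 (shut) to 1.0 (fully open); "grasp_force": force on a finger pad.
Only numpy, scipy, OpenCV 4.12 (cv2) and the standard library are available. Lean on these libraries where they do the work, as an engineer would, in place of code of your own. Each camera call takes 0.05 s, during which the arm holds its last target. There are 200 camera calls.

## Working session

There is one attempt and no reset: what is moved stays moved. The work goes in short steps, Python scripts to look and compute and a shell command to move; the robot and the scene stay as the last step left them, time stands still between calls to the robot, and variables do not carry over. Pictures are saved under pics/ and viewed, at most 12 in all, crops included, and the job is handed in when it is done.

```bash
mkdir -p pics; cat > h.py <<'E'
import numpy as np, cv2
from bench import ctrl
from scipy.spatial.transform import Rotation as R
def ray(cam,px):
    p=ctrl.camera_params(cam);K=np.array(p["mtx"]);d=np.array(p["distortion"]);T=np.array(p["world_from_camera"])
    u=cv2.undistortPoints(np.array([[px]],float),K,d)[0,0]
    return T[:3,3],T[:3,:3]@np.array([u[0],u[1],1])
def onz(cam,px,z):
    o,v=ray(cam,px);return o+v*(z-o[2])/v[2]
def proj(cam,P):
    p=ctrl.camera_params(cam);T=np.linalg.inv(np.array(p["world_from_camera"]))
    return cv2.projectPoints(np.atleast_2d(P).astype(float),cv2.Rodrigues(T[:3,:3])[0],T[:3,3],np.array(p["mtx"]),np.array(p["distortion"]))[0][:,0]
E
python3 - <<'E'
from h import *
for c in("scene","top"):
    im=ctrl.camera(c);cv2.imwrite(f"pics/{c}0.png",im[:,:,::-1])
    print(c,np.array(ctrl.camera_params(c)["world_from_camera"]).round(3).tolist())
    for n in("tester","seat","barrel","rod","lid","driver","bottle","cup"):
        for b in ctrl.boxes_of(c,n)[:2]:
            px=np.array(b["point"])*[640,480];print(n,round(b["confidence"],2),px.round(1),onz(c,px,0.0).round(3),onz(c,px,0.03).round(3))
o=ctrl.get_obs();print(o["time_s"],o["eef_pos"],o["eef_rot"],o["opening"])
E
```

```text
scene [[-0.879, -0.279, 0.388, 0.005], [-0.477, 0.536, -0.696, 0.873], [-0.014, -0.797, -0.604, 0.854], [0.0, 0.0, 0.0, 1.0]]
tester 0.87 [271.1 289.4] [0.561 0.077 0.   ] [0.542 0.105 0.03 ]
seat 0.96 [267.3 290.7] [0.566 0.084 0.   ] [0.546 0.112 0.03 ]
barrel 0.87 [237.8 288.7] [0.625 0.108 0.   ] [0.603 0.134 0.03 ]
rod 0.75 [243.2 271.2] [0.647 0.054 0.   ] [0.625 0.083 0.03 ]
lid 0.88 [389.1 240.4] [ 0.409 -0.196  0.   ] [ 0.395 -0.159  0.03 ]
bottle 0.59 [305.  227.5] [ 0.608 -0.151  0.   ] [ 0.586 -0.115  0.03 ]
cup 0.78 [311. 364.] [0.387 0.218 0.   ] [0.374 0.241 0.03 ]
cup 0.49 [244.1 271.5] [0.645 0.054 0.   ] [0.623 0.083 0.03 ]
top [[0.009, -0.989, 0.145, 0.37], [-1.0, -0.005, 0.031, -0.011], [-0.03, -0.145, -0.989, 0.954], [0.0, 0.0, 0.0, 1.0]]
tester 0.76 [282.9 214. ] [0.552 0.078 0.   ] [0.546 0.076 0.03 ]
seat 0.89 [282.8 210.8] [0.558 0.079 0.   ] [0.552 0.076 0.03 ]
barrel 0.67 [239.3 187.6] [0.604 0.164 0.   ] [0.596 0.159 0.03 ]
rod 0.7 [232. 198.] [0.583 0.178 0.   ] [0.576 0.172 0.03 ]
rod 0.49 [424.3 291. ] [ 0.407 -0.189  0.   ] [ 0.406 -0.183  0.03 ]
lid 0.57 [424.8 289.8] [ 0.409 -0.19   0.   ] [ 0.408 -0.184  0.03 ]
driver 0.69 [317.7 303.1] [0.383 0.01  0.   ] [0.382 0.009 0.03 ]
driver 0.17 [283.1 212.4] [0.555 0.078 0.   ] [0.549 0.075 0.03 ]
bottle 0.51 [392.9 192.7] [ 0.594 -0.133  0.   ] [ 0.587 -0.129  0.03 ]
cup 0.72 [200.2 306.6] [0.374 0.232 0.   ] [0.374 0.224 0.03 ]
0.9 [ 0.1366059  -0.55854301  0.40468481] [-2.05627826e-05  9.92820179e-01  1.19616434e-01  3.61193955e-06] 0.997667892160167
```

View pics/scene0.png

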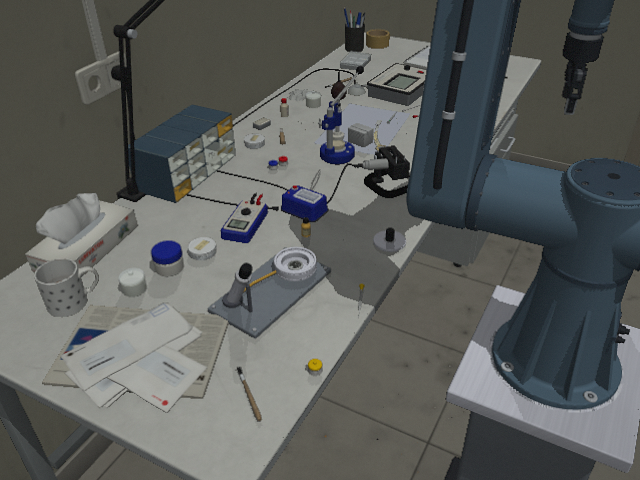

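View pics/top0.png

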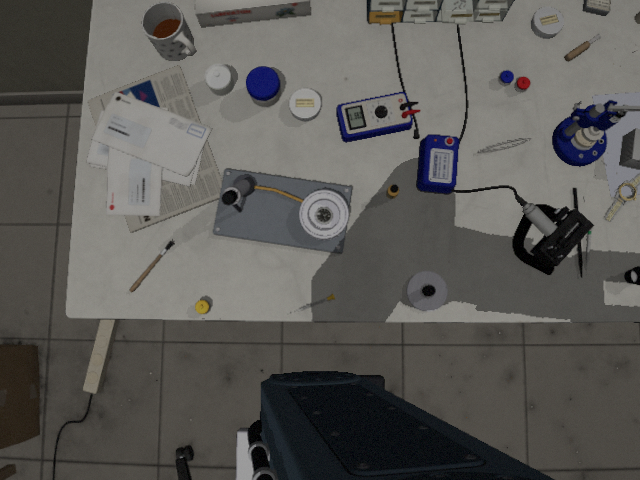

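The scene view shows the chamber near (295,263), the pump knob near (245,270) and the lid near (389,240). In the top view the plate corners are at about (227,169), (352,185), (342,252) and (214,236), the chamber is at (324,214) and the lid at (427,291).

```bash
cat > fit.py <<'E'
from h import *
from scipy.optimize import least_squares
# corners in top image -> plate model at z=12 mm
cor=np.array([[227,169],[352,185],[342,252],[214,236]],float)
mod=np.array([[65,125],[65,-125],[-65,-125],[-65,125]])/1000
def T(p,P): 
    P=np.atleast_2d(P);c,s=np.cos(p[2]),np.sin(p[2]);return np.c_[p[0]+c*P[:,0]-s*P[:,1],p[1]+s*P[:,0]+c*P[:,1],P[:,2]]
M=np.c_[mod,np.full(4,.012)]
def f(p):
    return (proj("top",T(p,M))-cor).ravel()
E
python3 - <<'E'
from fit import *
r=least_squares(f,[.55,.08,0]);p=r.x;print(p,np.degrees(p[2]),r.fun.round(1))
L=np.array([.408,-.187]);a=np.linspace(0,2*np.pi,60)
def circ(r,z,c=(0,0)):return np.c_[c[0]+r*np.cos(a),c[1]+r*np.sin(a),0*a+z]
ims=[]
b=np.array([-.0051,.08,.1021]);ax=np.array([-np.sin(np.radians(25)),0,np.cos(np.radians(25))])
ex=np.array([ax[2],0,-ax[0]]);cy=lambda r,z:b+ax*z+r*(np.cos(a)[:,None]*ex+np.sin(a)[:,None]*[0,1,0])
for c,x0,y0 in(("top",200,150),("scene",200,200)):
    im=cv2.imread(f"pics/{c}0.png");S=3;w,h=(260,170) if c=="top" else (220,150)
    big=cv2.resize(im[y0:y0+h,x0:x0+w],None,fx=S,fy=S,interpolation=cv2.INTER_CUBIC)
    def dr(P,col):cv2.polylines(big,[((proj(c,P)-[x0,y0]+.5)*S).astype(int)],True,col,1)
    dr(T(p,M),(0,255,0));dr(T(p,circ(.046,.034,(0,-.08))),(0,0,255));dr(T(p,cy(.011,.028)),(255,0,255));dr(T(p,cy(.016,0)),(255,255,0))
    dr(circ(.038,.008,L),(0,0,255));dr(circ(.010,.036,L),(0,255,0))
    cv2.imwrite(f"pics/{c}1.png",big)
E
```

```text
[ 0.55721749  0.07665981 -0.13062214] -7.484097218327398 [-2.5 -0.1  1.1  0.4  2.2  0.7 -0.8 -1.2]
```

View pics/top1.png

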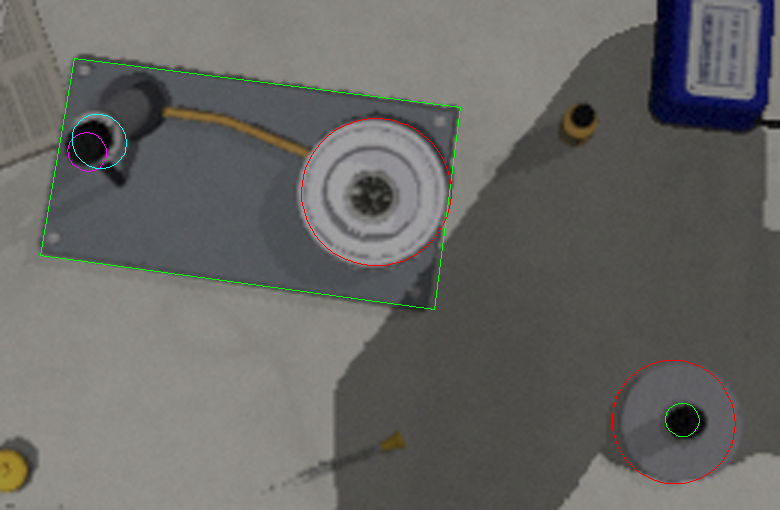

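View pics/scene1.png

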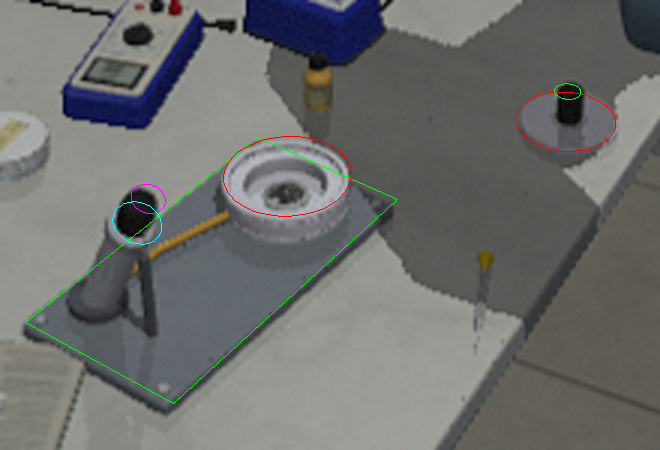

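The overlay fits the plate and chamber to about 1 px. The lid disc is at about (427,291) in the top picture, roughly 3 mm towards -y of my guess. Next I work out the first move.

```bash
cat >> h.py <<'E'
def go(pos,rot=None):
    o=ctrl.get_obs();q=o["eef_rot"];r=R.from_quat([q[1],q[2],q[3],q[0]])
    d=r.inv().apply(np.array(pos)-o["eef_pos"])*1000
    t=(r.inv()*rot).as_rotvec() if rot is not None else np.zeros(3)
    print("shift",d.round(1),"turn",t.round(3),"t",round(o["time_s"],2))
def down(yaw=0): # tool z down, closing axis y_tool at world angle yaw-90deg
    return R.from_matrix(np.c_[[np.cos(yaw),np.sin(yaw),0],[np.sin(yaw),-np.cos(yaw),0],[0,0,-1]])
E
python3 - <<'E'
from fit import *
p=least_squares(f,[.55,.08,0]).x
print("lid",onz("top",[427,291],.008),onz("top",[428.7,290.3],.036), "scene",onz("scene",[200+569/3,200+91/3],.036))
print("seat",T(p,[0,-.08,.03]),"rim px",onz("top",[200+374.5/3,150+191.5/3],.034),"scene",onz("scene",[200+286.5/3,200+180/3],.034))
print("mouth",T(p,[-.0051,.08,.1021]))
go([.408,-.190,.40]);go([.408,-.190,.184])
print(ctrl.get_obs()["wrist_force"],ctrl.tip_reach)
E
```

```text
lid [ 0.40636862 -0.19234218  0.008     ] [ 0.40655054 -0.19006613  0.036     ] scene [ 0.40563135 -0.18688297  0.036     ]
seat [[ 0.54679741 -0.00265867  0.03      ]] rim px [ 0.54593841 -0.00247524  0.034     ] scene [0.54306087 0.00342806 0.034     ]
mouth [[0.56258102 0.15664258 0.1021    ]]
shift [ 351.2 -293.5    4.7] turn [0. 0. 0.] t 0.9
shift [ 351.2 -293.5  220.7] turn [0. 0. 0.] t 0.9
[ 0.83900493  0.12883711 -0.19467348] 0.1734
```

```bash

python3 -m pendant '[[[0.8,29,-24.4,0,0,0,0],[0.8,58,-48.8,0,0,0,0],[0.8,87,-73.2,0,0,0,0],[0.8,116,-97.6,0,0,0,0],[0.8,145,-122,0,0,0,0]]]'
python3 -m pendant '[[[0.8,29,-24.4,0,0,0,0],[0.8,58,-48.8,0,0,0,0],[0.8,87,-73.2,0,0,0,0],[0.8,116,-97.6,0,0,0,0],[0.8,145,-122,0,0,0,0]]]'
python3 -m pendant '[[[0.8,29,-24.4,30,0,0,0],[0.8,59,-49,65,0,0,0],[0.8,59,-49,100,0,0,0],[0.8,59,-49,130,0,0,0],[0.8,59,-49,130,0,0,0]]]'
python3 - <<'E'
from h import *
go([.406,-.190,.184]);im=ctrl.camera("top");cv2.imwrite("pics/top2.png",cv2.resize(im[220:350,360:520,::-1],None,fx=4,fy=4))
im=ctrl.camera("scene");cv2.imwrite("pics/scene2.png",cv2.resize(im[160:300,300:460,::-1],None,fx=4,fy=4))
E
```

```text
time_s: 1.32
eef_pos: [0.2491, -0.4041, 0.4047]
eef_rot: [0.0, 0.993, 0.119, 0.0]
wrist_force: [-0.6, -0.4, -0.6]
opening: 0.796
grasp_force: 0.0
time_s: 1.73
eef_pos: [0.361, -0.251, 0.405]
eef_rot: [0.0, 0.993, 0.119, 0.0]
wrist_force: [0.3, 0.1, -0.7]
opening: 0.801
grasp_force: 0.0
time_s: 2.15
eef_pos: [0.4039, -0.1879, 0.2684]
eef_rot: [-0.005, 0.993, 0.121, -0.004]
wrist_force: [-1.8, 0.4, -0.9]
opening: 0.801
grasp_force: 0.0
shift [ 2.2  3.4 84.3] turn [0. 0. 0.] t 2.15
```

View pics/scene2.png

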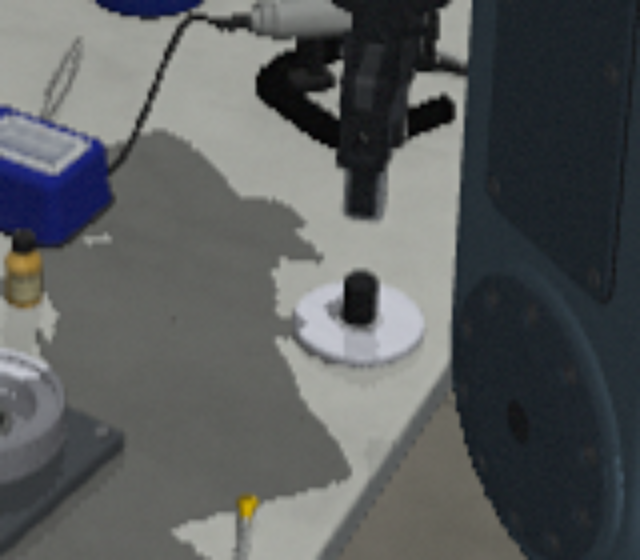

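The fingers stand above the lid knob (crop (360,300)), and the lid lies clear of everything else. Lowering.

```bash

python3 -m pendant '[[[0.8,1,2,20,0,0,0],[0.8,2,3,40,0,0,0],[0.8,2,3,55,0,0,0],[0.8,2,3,65,0,0,0],[0.8,2,3,70,0,0,0]]]'
python3 -c "
from h import *
go([.406,-.190,.184],down(2*np.arctan2(.1196,.9928)))"
```

```text
time_s: 2.67
eef_pos: [0.4092, -0.1947, 0.2058]
eef_rot: [0.001, 0.993, 0.119, 0.001]
wrist_force: [-0.9, 0.2, 0.2]
opening: 0.805
grasp_force: 0.0
shift [-2.  -5.4 21.8] turn [ 0.002 -0.001 -0.001] t 2.67
```

```bash

python3 -m pendant '[[[0.8,-2,-4,6,0,0,0],[0.8,-2,-4,12,0,0,0],[0.8,-2,-4,17,0,0,0],[0.8,-2,-4,19,0,0,0],[0.8,-2,-4,19,0,0,0]]]'
python3 -c "
from h import *
go([.406,-.190,.184],down(2*np.arctan2(.1196,.9928)))"
python3 -m pendant '[[[0,0,0,0,0,0,0],[0,0,0,0,0,0,0],[0,0,0,0,0,0,0],[0,0,0,0,0,0,0],[0,0,0,0,0,0,0]]]'
```

```text
time_s: 3.08
eef_pos: [0.4057, -0.1901, 0.1855]
eef_rot: [-0.0, 0.993, 0.12, -0.0]
wrist_force: [-0.1, -0.7, -0.7]
opening: 0.803
grasp_force: 0.0
shift [0.3 0.  1.5] turn [-0.  0.  0.] t 3.08
time_s: 3.5
eef_pos: [0.406, -0.1902, 0.1861]
eef_rot: [0.0, 0.993, 0.12, 0.0]
wrist_force: [-1.0, 0.7, 4.2]
opening: 0.213
grasp_force: 58.4
```

```bash

python3 -m pendant '[[[0,0,0,-8,0,0,0],[0,0,0,-25,0,0,0],[0,0,0,-45,0,0,0],[0,0,0,-65,0,0,0],[0,0,0,-70,0,0,0]]]'
python3 -c "
from h import *
go([.5465,-.002,.255])"
```

```text
time_s: 3.92
eef_pos: [0.4066, -0.1907, 0.2587]
eef_rot: [0.002, 0.993, 0.12, 0.002]
wrist_force: [1.1, -0.0, -1.7]
opening: 0.215
grasp_force: 58.7
shift [ 180.7 -150.1    3.6] turn [0. 0. 0.] t 3.92
```

```bash

python3 -m pendant '[[[0,15,-13,0,0,0,0],[0,45,-38,0,0,0,0],[0,75,-63,0,0,0,0],[0,105,-88,0,0,0,0],[0,130,-108,0,0,0,0]]]'
python3 -m pendant '[[[0,20,-17,0,0,0,0],[0,36,-30,0,0,0,0],[0,46,-38,0,0,0,0],[0,51,-42,0,0,0,0],[0,51,-42,0,0,0,0]]]'
python3 -m pendant '[[[0,0,0,8,0,0,0],[0,0,0,16,0,0,0],[0,0,0,22,0,0,0],[0,0,0,22,0,0,0],[0,0,0,22,0,0,0]]]'
python3 - <<'E'
from h import *
go([.5465,-.002,.2155])
im=ctrl.camera("top");a=cv2.resize(im[165:265,280:380,::-1],None,fx=4,fy=4,interpolation=2)
im=ctrl.camera("scene");b=cv2.resize(im[210:310,240:340,::-1],None,fx=4,fy=4,interpolation=2)
cv2.imwrite("pics/m3.png",np.hstack([a,b]))
E
```

```text
time_s: 4.33
eef_pos: [0.5071, -0.0522, 0.2553]
eef_rot: [-0.0, 0.993, 0.12, -0.0]
wrist_force: [0.4, -0.4, -1.2]
opening: 0.204
grasp_force: 58.8
time_s: 4.75
eef_pos: [0.5461, -0.0008, 0.2553]
eef_rot: [-0.0, 0.993, 0.12, -0.0]
wrist_force: [-0.0, -0.7, -1.9]
opening: 0.211
grasp_force: 58.8
time_s: 5.17
eef_pos: [0.5454, -0.0019, 0.2328]
eef_rot: [-0.0, 0.993, 0.119, -0.001]
wrist_force: [0.8, 0.5, -1.6]
opening: 0.21
grasp_force: 58.8
shift [ 1.1  0.3 17.3] turn [0. 0. 0.] t 5.17
```

View pics/m3.png

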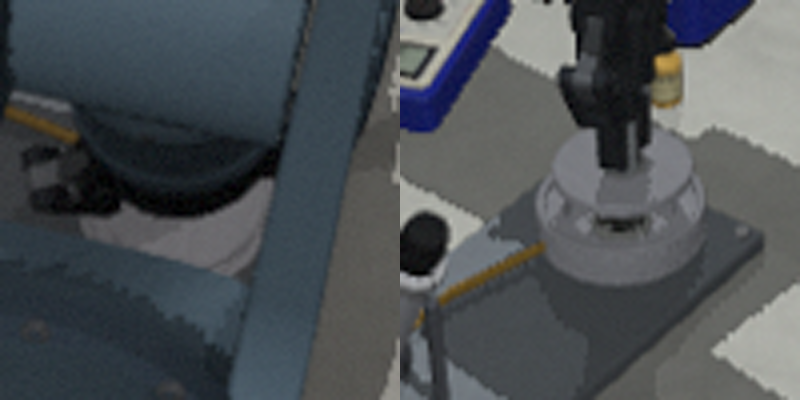

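The scene crop shows the lid hanging about over the rim: lid centred near crop column 622, rim near 620. Overlaying models to check the depth direction.

```bash
python3 - <<'E'
from h import *
im=cv2.imread("pics/m3.png")[:,400:]
im=cv2.resize(im[90:320,90:360],None,fx=2.2,fy=2.2,interpolation=cv2.INTER_CUBIC)
a=np.linspace(0,2*np.pi,90)
def dr(r,z,c,col):
    P=np.c_[c[0]+r*np.cos(a),c[1]+r*np.sin(a),0*a+z]
    q=((proj("scene",P)-[240,210]+.5)*4-[90,90])*2.2
    cv2.polylines(im,[q.astype(int)],True,col,1)
    print(q.min(0),q.max(0))
dr(.038,.055,(.5454,-.0019),(0,255,0));dr(.046,.034,(.5465,-.0025),(0,0,255));dr(.041,.034,(.5465,-.0025),(0,0,255))
cv2.imwrite("pics/m4.png",im)
E
```

```text
[137.71370817  69.93279483] [450.94983022 262.44860768]
[106.99640778 115.0301867 ] [482.31265621 349.36635802]
[127.4428469  127.10681388] [461.94357814 335.937581  ]
```

View pics/m4.png

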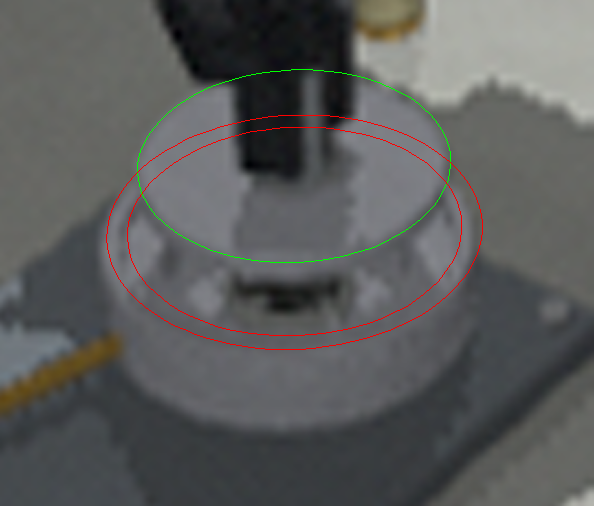

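```bash
cat > edge.py <<'E'
from h import *
from scipy.ndimage import map_coordinates
from scipy.optimize import minimize
def fit(cam,im,circs,c0,rng=5):
    g=cv2.GaussianBlur(cv2.cvtColor(im,cv2.COLOR_BGR2GRAY).astype(float),(0,0),.7)
    gr=np.hypot(cv2.Sobel(g,-1,1,0),cv2.Sobel(g,-1,0,1))
    best=[]
    for dx in np.arange(-rng,rng+.1,.5):
        for dy in np.arange(-rng,rng+.1,.5):
            s=0
            for r,z,a0,a1 in circs:
                a=np.radians(np.linspace(a0,a1,80))
                q=proj(cam,np.c_[c0[0]+dx/1e3+r*np.cos(a),c0[1]+dy/1e3+r*np.sin(a),0*a+z])
                s+=map_coordinates(gr,[q[:,1],q[:,0]],order=1).mean()
            best.append((s,dx,dy))
    best.sort(reverse=True);b=np.array(best[:5]);print(cam,(c0+b[:,1:].mean(0)/1e3).round(4),b.round(1).tolist())
E
python3 - <<'E'
from edge import *
s0=cv2.imread("pics/scene0.png");t0=cv2.imread("pics/top0.png")
im=ctrl.camera("scene")[:,:,::-1].copy();cv2.imwrite("pics/s5.png",im)
c=np.array([.5465,-.0015])
fu=(0,360)
for n,i,k in(("scene",s0,1),("top",t0,1)):
    fit(n,i,[(.046,.034,*fu),(.041,.034,*fu),(.030,.030,*fu)],c); fit(n,i,[(.046,.034,*fu)],c)
# lid: visible front arc incl. lower edge; camera lies toward (-.54,.87) => 122deg
fit("scene",im,[(.038,.055,10,235),(.038,.047,60,185)],np.array([.5454,-.0019]))
fit("scene",im,[(.038,.055,10,235)],np.array([.5454,-.0019]))
fit("scene",im,[(.046,.034,30,215)],c)
E
```

```text
scene [0.5457 0.0024] [[387.8, -1.0, 4.0], [386.3, -0.5, 3.5], [386.1, -1.0, 3.5], [385.8, -0.5, 4.0], [385.7, -1.0, 4.5]]
scene [0.5459 0.0016] [[157.0, -0.5, 3.0], [156.6, -0.5, 3.5], [156.5, -1.0, 3.5], [155.5, 0.0, 2.5], [155.4, -1.0, 3.0]]Traceback (most recent call last):
  File "<stdin>", line 7, in <module>
  File "edge.py", line 13, in fit
    q=proj(cam,np.c_[c0[0]+dx/1e3+r*np.cos(a),c0[1]+dy/1e3+r*np.sin(a),0*a+z])
  File "h.py", line 11, in proj
    p=ctrl.camera_params(cam);T=np.linalg.inv(np.array(p["world_from_camera"]))
ValueError: time passes only in moves, steps and waits
```

```bash
sed -i 's/^def ray/from functools import lru_cache\nPRM=lru_cache(None)(ctrl.camera_params)\ndef ray/; s/p=ctrl.camera_params(cam)/p=PRM(cam)/' h.py
python3 - <<'E'
from edge import *
t0=cv2.imread("pics/top0.png");im=cv2.imread("pics/s5.png")
c=np.array([.5465,-.0015])
fu=(0,360)
fit("top",t0,[(.046,.034,*fu),(.041,.034,*fu),(.030,.030,*fu)],c); fit("top",t0,[(.046,.034,*fu)],c)
fit("scene",im,[(.038,.055,10,235),(.038,.047,60,185)],np.array([.5454,-.0019]))
fit("scene",im,[(.038,.055,10,235)],np.array([.5454,-.0019]))
fit("scene",im,[(.046,.034,30,215)],c)
E
```

```text
top [5.466e-01 3.000e-04] [[333.4, 0.0, 2.0], [332.3, 0.0, 1.5], [330.4, 0.5, 2.0], [328.6, 0.0, 2.5], [328.1, 0.0, 1.0]]
top [5.463e-01 4.000e-04] [[197.4, 0.0, 2.0], [196.2, 0.0, 1.5], [195.9, -0.5, 2.0], [195.2, -0.5, 1.5], [192.5, 0.0, 2.5]]
scene [0.5424 0.0031] [[155.7, -3.0, 5.0], [155.6, -2.5, 5.0], [155.1, -3.5, 5.0], [155.0, -2.0, 5.0], [153.9, -4.0, 5.0]]
scene [0.5424 0.0031] [[71.1, -3.5, 5.0], [71.1, -3.0, 5.0], [70.8, -2.5, 5.0], [70.2, -4.0, 5.0], [70.1, -2.0, 5.0]]
scene [5.473e-01 3.000e-04] [[55.0, 1.0, 2.0], [54.9, 1.0, 1.5], [54.9, 0.5, 2.0], [54.8, 0.5, 2.5], [54.6, 1.0, 1.0]]
```

```bash
python3 - <<'E'
from edge import *
t0=cv2.imread("pics/top0.png");s0=cv2.imread("pics/scene0.png");im=cv2.imread("pics/s5.png")
fu=(0,360);c=np.array([.4060,-.1900])
fit("top",t0,[(.038,.008,*fu),(.01,.036,*fu)],c);fit("top",t0,[(.01,.036,*fu)],c)
fit("scene",s0,[(.038,.008,*fu)],c);fit("scene",s0,[(.038,.008,*fu),(.038,.0,60,185)],c)
fit("scene",im,[(.038,.055,10,235),(.038,.047,60,185)],np.array([.5454,-.0019]),9)
fit("scene",im,[(.038,.055,20,40),(.038,.055,205,235)],np.array([.5454,-.0019]),9)
E
```

```text
top [ 0.4066 -0.1903] [[233.1, 0.5, -0.5], [233.0, 0.5, 0.0], [231.8, 0.5, -1.0], [230.9, 1.0, -0.5], [230.6, 0.5, 0.5]]
top [ 0.4067 -0.1899] [[183.4, 0.5, 0.0], [182.9, 0.5, 0.5], [181.6, 1.0, 0.0], [181.6, 0.5, -0.5], [180.6, 1.0, 0.5]]
scene [ 0.4049 -0.1892] [[74.2, -1.5, 1.5], [74.0, -1.5, 1.0], [74.0, -1.0, 1.0], [74.0, -1.0, 0.5], [74.0, -0.5, 0.0]]
scene [ 0.4067 -0.1944] [[137.7, 1.0, -4.5], [137.4, 0.5, -4.5], [137.4, 0.5, -4.0], [137.2, 0.5, -5.0], [137.2, 1.0, -4.0]]
scene [0.5428 0.0051] [[164.3, -2.5, 7.0], [164.0, -3.0, 7.0], [163.6, -2.0, 7.0], [163.5, -2.5, 7.5], [163.5, -3.0, 6.5]]
scene [ 0.5498 -0.0107] [[152.2, 4.5, -9.0], [151.4, 5.0, -9.0], [151.1, 4.5, -8.5], [149.3, 4.0, -9.0], [149.0, 4.0, -8.5]]
```

```bash

python3 -m pendant '[[[0,1.4,-2.3,0,0,0,0],[0,1.4,-2.3,4,0,0,0],[0,1.4,-2.3,8,0,0,0],[0,1.4,-2.3,10,0,0,0],[0,1.4,-2.3,10,0,0,0]]]'
python3 -m pendant '[[[0,0,0,1,0,0,0],[0,0,0,2,0,0,0],[0,0,0,3,0,0,0],[0,0,0,3,0,0,0],[0,0,0,3,0,0,0]]]'
python3 -c "
from h import *
go([.5462,.0007,.2155])"
```

```text
time_s: 5.73
eef_pos: [0.5464, 0.0013, 0.2229]
eef_rot: [-0.0, 0.993, 0.12, -0.001]
wrist_force: [-0.2, 0.5, -2.5]
opening: 0.212
grasp_force: 58.8
time_s: 6.15
eef_pos: [0.5468, 0.0012, 0.2207]
eef_rot: [-0.0, 0.993, 0.12, -0.0]
wrist_force: [0.0, 0.1, -1.4]
opening: 0.211
grasp_force: 58.8
shift [-0.7  0.3  5.2] turn [0. 0. 0.] t 6.15
```

```bash

python3 -m pendant '[[[0,-0.5,0,1,0,0,0],[0,-0.5,0,2,0,0,0],[0,-0.5,0,3,0,0,0],[0,-0.5,0,3,0,0,0]]]'
python3 -m pendant '[[[0,0,0,1,0,0,0],[0,0,0,1.8,0,0,0],[0,0,0,1.8,0,0,0]]]'
```

```text
time_s: 6.48
eef_pos: [0.5462, 0.0011, 0.2174]
eef_rot: [-0.0, 0.993, 0.12, -0.0]
wrist_force: [0.6, 0.4, -1.1]
opening: 0.21
grasp_force: 58.8
time_s: 6.73
eef_pos: [0.5464, 0.0011, 0.2162]
eef_rot: [0.0, 0.993, 0.12, 0.0]
wrist_force: [-1.9, 0.2, 1.9]
opening: 0.21
grasp_force: 59.2
```

```bash

python3 -m pendant '[[[0.6,0,0,0,0,0,0],[0.6,0,0,0,0,0,0],[0.6,0,0,0,0,0,0],[0.6,0,0,0,0,0,0]]]'
python3 -m pendant '[[[0.6,0,0,-10,0,0,0],[0.6,0,0,-35,0,0,0],[0.6,0,0,-70,0,0,0],[0.6,0,0,-100,0,0,0],[0.6,0,0,-130,0,0,0]]]'
python3 - <<'E'
from edge import *
im=ctrl.camera("scene")[:,:,::-1].copy();cv2.imwrite("pics/s6.png",im)
a=cv2.resize(im[190:320,200:360],None,fx=5,fy=5,interpolation=2)[:600]
cv2.imwrite("pics/s6c.png",a)
b=ctrl.boxes_of("scene","rod");print(b[:2])
# target: pump approach
from fit import *
p=least_squares(f,[.55,.08,0]).x;print(p)
E
```

```text
time_s: 7.07
eef_pos: [0.5464, 0.001, 0.216]
eef_rot: [0.0, 0.993, 0.12, 0.0]
wrist_force: [1.0, -0.2, 0.3]
opening: 0.603
grasp_force: 0.0
time_s: 7.48
eef_pos: [0.5462, 0.0011, 0.3482]
eef_rot: [0.0, 0.993, 0.12, 0.0]
wrist_force: [0.7, -1.0, 0.5]
opening: 0.601
grasp_force: 0.0
[]
[ 0.55721749  0.07665981 -0.13062214]
```

View pics/s6c.png

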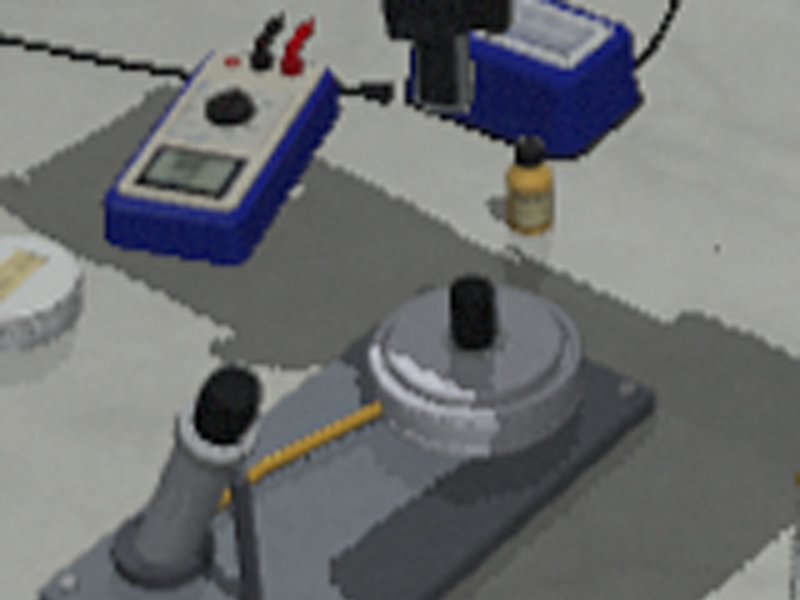

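The lid lies flat inside the rim (crop (475,345)). The pump knob is the dark blob at crop (228,405). Triangulating the knob from both initial pictures.

```bash
python3 - <<'E'
from fit import *
obs={}
for n,f0,(x0,x1,y0,y1) in(("top","top0",(221,240,186,206)),("scene","s6",(236,255,260,282))):
    g=cv2.imread(f"pics/{f0}.png")[y0:y1,x0:x1].max(2)
    m=(g<50).astype(np.uint8);k,lab,st,ce=cv2.connectedComponentsWithStats(m);i=1+st[1:,4].argmax()
    obs[n]=ce[i]+[x0,y0];print(n,obs[n],st[i])
s=np.sin(np.radians(25));c=np.cos(np.radians(25))
b=np.array([-.0051,.08,.1021]);ax=np.array([-s,0,c])
def F(v):
    return np.r_[(T(v,[[0,-.08,.03]])[0,:2]-[.5465,.001])*500, (proj("top",T(v,M))-cor).ravel()*.3,
      proj("top",T(v,b+ax*.018))[0]-obs["top"], proj("scene",T(v,b+ax*.014))[0]-obs["scene"]]
r=least_squares(F,[.557,.077,-.13],loss="soft_l1");v=r.x;print(v,F(v).round(1))
# free triangulation of the knob centre
q=least_squares(lambda P:np.r_[proj("top",P)[0]-obs["top"],proj("scene",P)[0]-obs["scene"]],[.55,.157,.117]);print("tri",q.x.round(4),q.fun.round(2))
K=T(v,b+ax*.014)[0];print("model knob",K.round(4),"mouth",T(v,b)[0].round(4))
A=T([0,0,v[2]],ax)[0];np.save("ax.npy",A);print("axis",A)
y=np.array([-np.sin(v[2]),np.cos(v[2]),0]);zt=-A;yt=-y;rot=R.from_matrix(np.c_[np.cross(yt,zt),yt,zt]);np.save("rot.npy",rot.as_matrix())
m=T(v,b)[0];np.save("mouth.npy",m)
for d in(.176+.08,.176):go(m+A*d,rot);print(m+A*d)
E
```

```text
top [229.04545455 197.15340909] [  1   4  16  15 176]
scene [244.84563758 270.86577181] [  3   3  13  16 149]
[ 0.55858718  0.07928263 -0.14624785] [ 0.2 -0.4 -1.  -0.5  0.   0.2  0.   0.3 -0.8 -0.9 -0.5  0.2  0.3 -0.7]
tri [0.5595 0.1606 0.1133] [-0.06 -0.14  0.17  0.05]
model knob [0.5593 0.16   0.1148] mouth [0.5652 0.1592 0.1021]
axis [-0.41810674  0.06158692  0.90630779]
shift [ -46.2 -190.7   17.2] turn [-0.081  0.42   0.381] t 7.58
[0.45816446 0.17493807 0.33411479]
shift [ -15.6 -178.3   90.1] turn [-0.081  0.42   0.381] t 7.58
[0.491613   0.17001112 0.26161017]
```

```bash

python3 -m pendant '[[[0.8,-7,-30,3,-0.016,0.084,0.076],[0.8,-15,-60,6,-0.032,0.168,0.152],[0.8,-23,-92,9,-0.049,0.252,0.229],[0.8,-30,-122,12,-0.065,0.336,0.305],[0.8,-38,-155,14,-0.081,0.42,0.381]]]'
cat > nx.py <<'E'
from h import *
import sys
m=np.load("mouth.npy");A=np.load("ax.npy");rot=R.from_matrix(np.load("rot.npy"))
for d in map(float,sys.argv[1:]):go(m+A*(.176+d),rot)
o=ctrl.get_obs();D=rot.inv().apply(o["eef_pos"]-m)*1000;print("in rod frame (tool axes)",D.round(1),"wf tool",rot.inv().apply(o["wrist_force"]).round(1))
E
python3 nx.py .08
```

```text
time_s: 8.0
eef_pos: [0.4735, 0.1393, 0.3318]
eef_rot: [0.015, 0.976, -0.069, 0.206]
wrist_force: [-0.0, -1.2, -1.0]
opening: 0.798
grasp_force: 0.0
shift [-17.5 -33.2 -10.3] turn [-0.002  0.02   0.005] t 8.0
in rod frame (tool axes) [  17.5   33.1 -245.3] wf tool [-0.3  1.2  1. ]
```

```bash

python3 -m pendant '[[[0.8,-8,-16,-5,0,0.01,0.003],[0.8,-14,-28,-10,0,0.01,0.003],[0.8,-17,-33,-10,0,0.01,0.003],[0.8,-17,-33,-10,0,0.01,0.003]]]'
python3 nx.py .03
python3 - <<'E'
from h import *
im=ctrl.camera("scene")[:,:,::-1];cv2.imwrite("pics/s7.png",cv2.resize(im[190:320,180:340],None,fx=4,fy=4,interpolation=2))
E
```

```text
time_s: 8.33
eef_pos: [0.4595, 0.1745, 0.3342]
eef_rot: [0.015, 0.976, -0.067, 0.209]
wrist_force: [0.4, 0.3, 0.2]
opening: 0.797
grasp_force: 0.0
shift [-0.6 -0.2 49.5] turn [-0.002  0.014  0.009] t 8.33
in rod frame (tool axes) [ 1.300e+00  2.000e-01 -2.555e+02] wf tool [ 0.4 -0.4 -0. ]
```

View pics/s7.png

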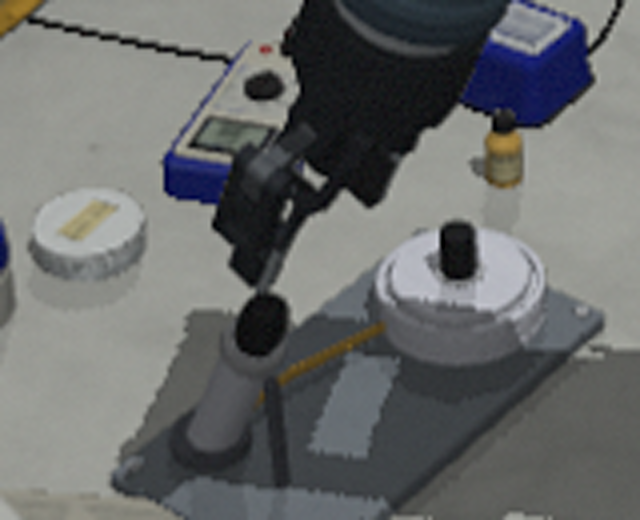

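The open fingers point along the bore at the knob (crop (263,325)), and the lid is still seated. Advancing along the axis.

```bash

python3 -m pendant '[[[0.8,-0.5,0,15,-0.002,0.014,0.009],[0.8,-1,0,32,-0.002,0.014,0.009],[0.8,-1,0,46,-0.002,0.014,0.009],[0.8,-1,0,50,-0.002,0.014,0.009],[0.8,-1,0,50,-0.002,0.014,0.009]]]'
python3 nx.py 0
python3 -m pendant '[[[0.8,0,0,8,0,0,0],[0.8,0,0,16,0,0,0],[0.8,0,0,23,0,0,0],[0.8,0,0,27,0,0,0],[0.8,0,0,27,0,0,0]]]'
python3 nx.py 0
```

```text
time_s: 8.8
eef_pos: [0.4797, 0.1697, 0.287]
eef_rot: [0.017, 0.974, -0.073, 0.215]
wrist_force: [-0.6, -0.3, 0.2]
opening: 0.802
grasp_force: 0.0
shift [-0.  -2.2 28. ] turn [ 0.002  0.003 -0.003] t 8.8
in rod frame (tool axes) [ 1.00e-01  2.10e+00 -2.04e+02] wf tool [-0.4  0.4 -0.4]
time_s: 9.22
eef_pos: [0.4907, 0.169, 0.2629]
eef_rot: [0.016, 0.974, -0.073, 0.215]
wrist_force: [-0.3, 0.6, 0.4]
opening: 0.801
grasp_force: 0.0
shift [ 0.1 -1.2  1.5] turn [ 0.001  0.001 -0.002] t 9.22
in rod frame (tool axes) [-1.000e-01  1.200e+00 -1.775e+02] wf tool [-0.2 -0.5 -0.5]
```

```bash

python3 -m pendant '[[[0.4,0,-1,0.5,0,0,0],[0.4,0,-1,1,0,0,0],[0.35,0,-1,1,0,0,0],[0.32,0,-1,1,0,0,0],[0.32,0,-1,1,0,0,0]]]'
python3 nx.py 0
python3 -m pendant '[[[0.29,0,0,0,0,0,0],[0.29,0,0,0,0,0,0]]]'; python3 nx.py
python3 -m pendant '[[[0.27,0,0,0,0,0,0],[0.27,0,0,0,0,0,0]]]'; python3 nx.py
```

```text
time_s: 9.63
eef_pos: [0.4913, 0.1701, 0.2633]
eef_rot: [0.016, 0.974, -0.072, 0.216]
wrist_force: [0.0, 0.3, -0.4]
opening: 0.322
grasp_force: 0.0
shift [-0.4  0.1  1.6] turn [ 0.    -0.001 -0.002] t 9.63
in rod frame (tool axes) [ 4.000e-01 -1.000e-01 -1.776e+02] wf tool [-0.2 -0.3  0.4]
time_s: 9.8
eef_pos: [0.4913, 0.1702, 0.2632]
eef_rot: [0.016, 0.974, -0.072, 0.216]
wrist_force: [0.3, 0.1, -0.1]
opening: 0.288
grasp_force: 0.4
in rod frame (tool axes) [ 3.000e-01 -1.000e-01 -1.776e+02] wf tool [ 0.3 -0.2  0.2]
time_s: 9.97
eef_pos: [0.4913, 0.1702, 0.2631]
eef_rot: [0.016, 0.974, -0.072, 0.216]
wrist_force: [-0.1, 1.7, 1.5]
opening: 0.271
grasp_force: 1.0
in rod frame (tool axes) [   0.4   -0.2 -177.5] wf tool [ 0.4 -1.7 -1.5]
```

```bash

python3 -m pendant '[[[0.27,0,-0.8,0,0,0,0],[0.27,0,-1.5,0,0,0,0],[0.27,0,-1.5,0,0,0,0]]]'; python3 nx.py
python3 -m pendant '[[[0.255,0,0,0,0,0,0],[0.255,0,0,0,0,0,0]]]'; python3 nx.py
```

```text
time_s: 10.22
eef_pos: [0.4915, 0.1715, 0.2629]
eef_rot: [0.016, 0.974, -0.072, 0.216]
wrist_force: [0.0, 0.7, -0.1]
opening: 0.271
grasp_force: 0.0
in rod frame (tool axes) [   0.3   -1.4 -177.3] wf tool [-0.1 -0.7  0.1]
time_s: 10.38
eef_pos: [0.4915, 0.1714, 0.2629]
eef_rot: [0.016, 0.974, -0.072, 0.216]
wrist_force: [-0.2, -0.5, 0.4]
opening: 0.256
grasp_force: 2.9
in rod frame (tool axes) [   0.3   -1.4 -177.3] wf tool [ 0.1  0.6 -0.4]
```

```bash

python3 -m pendant '[[[0.24,0,0,0,0,0,0],[0.24,0,0,0,0,0,0]]]'; python3 nx.py
python3 -m pendant '[[[0.2,0,0,0,0,0,0],[0,0,0,0,0,0,0],[0,0,0,0,0,0,0],[0,0,0,0,0,0,0]]]'; python3 nx.py
```

```text
time_s: 10.55
eef_pos: [0.4915, 0.1714, 0.263]
eef_rot: [0.016, 0.974, -0.072, 0.216]
wrist_force: [-0.8, -0.5, 1.9]
opening: 0.247
grasp_force: 25.6
in rod frame (tool axes) [   0.2   -1.4 -177.4] wf tool [ 0.1  0.6 -2. ]
time_s: 10.88
eef_pos: [0.4914, 0.1715, 0.263]
eef_rot: [0.016, 0.974, -0.072, 0.216]
wrist_force: [-4.9, -1.7, 4.7]
opening: 0.237
grasp_force: 58.5
in rod frame (tool axes) [   0.3   -1.4 -177.5] wf tool [-2.2  2.4 -6.2]
```

```bash

python3 -m pendant '[[[0,0,0,-2,0,0,0],[0,0,0,-4,0,0,0],[0,0,0,-6,0,0,0],[0,0,0,-8,0,0,0],[0,0,0,-8,0,0,0]]]'; python3 nx.py
```

```text
time_s: 11.3
eef_pos: [0.4882, 0.1721, 0.2705]
eef_rot: [0.016, 0.974, -0.072, 0.216]
wrist_force: [-0.4, -0.2, -0.5]
opening: 0.239
grasp_force: 58.6
in rod frame (tool axes) [   0.4   -1.6 -185.7] wf tool [-0.5  0.3  0.3]
```

```bash

python3 -m pendant '[[[0,0,0,-2,0,0,0],[0,0,0,-5,0,0,0],[0,0,0,-8,0,0,0],[0,0,0,-11,0,0,0],[0,0,0,-12,0,0,0]]]'; python3 nx.py
python3 - <<'E'
from h import *
im=ctrl.camera("scene")[:,:,::-1];cv2.imwrite("pics/s8.png",cv2.resize(im[210:310,200:320],None,fx=5,fy=5,interpolation=2))
E
```

```text
time_s: 11.72
eef_pos: [0.4831, 0.1729, 0.2817]
eef_rot: [0.016, 0.974, -0.072, 0.216]
wrist_force: [0.2, 0.2, -1.7]
opening: 0.235
grasp_force: 58.6
in rod frame (tool axes) [   0.5   -1.6 -197.9] wf tool [-0.5 -0.2  1.6]
```

View pics/s8.png

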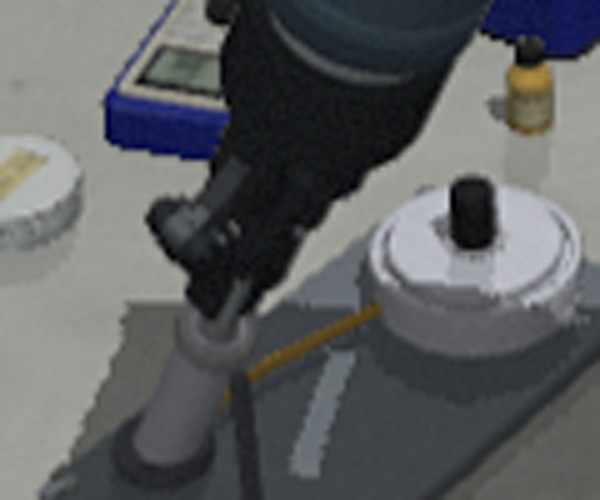

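The rod is visibly out of the mouth at crop (220,325), about 20 mm, with almost no side force. Pulling another 20 mm.

```bash

python3 -m pendant '[[[0,0,0,-2,0,0,0],[0,0,0,-5,0,0,0],[0,0,0,-8,0,0,0],[0,0,0,-11,0,0,0],[0,0,0,-13,0,0,0]]]'; python3 nx.py
python3 -m pendant '[[[0,0,0,-2,0,0,0],[0,0,0,-4,0,0,0],[0,0,0,-6,0,0,0],[0,0,0,-6.5,0,0,0],[0,0,0,-6.5,0,0,0]]]'; python3 nx.py
python3 -m pendant '[[[0,0,0,0,0,0,0],[0,0,0,0,0,0,0],[0,0,0,0,0,0,0],[0,0,0,0,0,0,0],[0,0,0,0,0,0,0]]]'; python3 nx.py
python3 - <<'E'
from h import *
im=ctrl.camera("scene")[:,:,::-1];cv2.imwrite("pics/s9.png",cv2.resize(im[220:300,200:320],None,fx=6,fy=6,interpolation=2))
E
```

```text
time_s: 12.18
eef_pos: [0.4777, 0.1736, 0.2933]
eef_rot: [0.016, 0.974, -0.072, 0.216]
wrist_force: [0.3, -1.3, -2.2]
opening: 0.237
grasp_force: 58.6
in rod frame (tool axes) [   0.4   -1.5 -210.8] wf tool [-0.5  1.2  2.2]
time_s: 12.6
eef_pos: [0.475, 0.174, 0.299]
eef_rot: [0.016, 0.974, -0.072, 0.216]
wrist_force: [-0.2, -0.7, -1.9]
opening: 0.229
grasp_force: 58.6
in rod frame (tool axes) [   0.4   -1.5 -217.1] wf tool [-0.9  0.8  1.7]
time_s: 13.02
eef_pos: [0.475, 0.174, 0.2987]
eef_rot: [0.016, 0.974, -0.072, 0.216]
wrist_force: [-0.4, -0.1, -1.7]
opening: 0.239
grasp_force: 58.6
in rod frame (tool axes) [   0.3   -1.5 -216.8] wf tool [-1.   0.1  1.4]
```

View pics/s9.png

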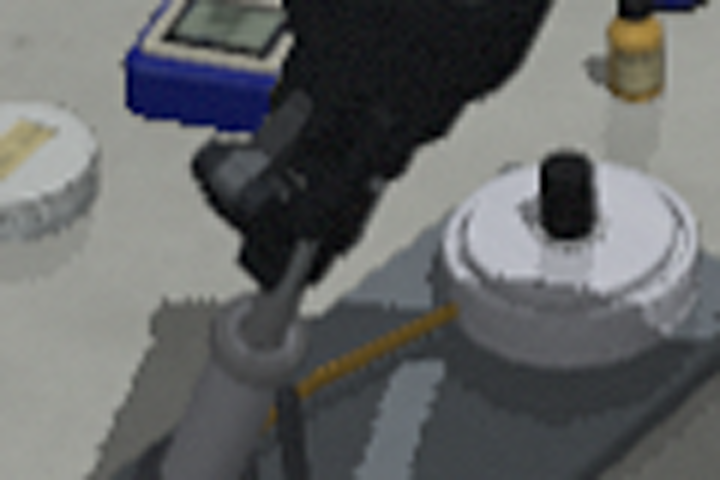

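The rod is about 39 mm out, straight and at rest (crop (275,300)). The lid is seated and side forces are about 1 N. Handing in.

```bash
python3 -c "
from bench import ctrl
print(ctrl.hand_in())"
```

```text
the job is handed in; nothing more can be done
None
```

The job is handed in (no verdict returned): the lid is seated and released, and the gripper still holds the rod, about 39 mm out and at rest.

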